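Strip the tape stand and hold its reel plate at the balance point

TASK

The drag nut under the tape stand's reel plate needs adjusting. Slide the blue tape roll straight up off the spindle and lay it flat on the bench beside the stand, then swing the hinged plate up by its pull bar to its balance point, where it wants to fall neither shut nor back, and finish holding it still there so that I can hook in the stay. Do not lift the plate with the roll still on it, do not drop the roll or let the plate drop, and leave the other things on the bench where they are.

Things in the scene. Friction and masses are not known exactly. Their poses are not given: they have to be found in the camera images.
- stand: tape stand: grey steel housing 150 mm deep, 124 wide, 50 high, screwed to the bench. Origin: centre of its underside (bench, z = 0); x to its rear (hinge side), y left, z up; turned about z. A 4 mm aluminium reel plate, 140 x 124 mm, hinged at the rear, lies closed on top and carries disc, hub and spindle. The bench round a point 170 mm to the robot's right (-y) of the origin and 20 mm nearer is clear, 65 mm all round.
- hinge_line (a point): fixed point in the middle of the hinge line at the rear top edge of the stand (stand x = +0.072, z = 0.050). The hinge line runs along the stand's y; axes as stand.
- reel_plate (a joint): plate angle, rad: 0 closed and level (start), grows as the front edge swings up and to the rear; 2.05 fallen back on its stop. The hinge is free, hardly any friction. Plate 0.4 to 0.75 kg, its centre of mass 81 mm from the hinge line and 6 mm off it on the spindle's side, so it balances at 1.50 rad (86 degrees), a little short of upright: below that it falls shut, beyond it falls back.
- pull_bar (a point): middle of the plate's pull bar: round steel bar 10 mm thick, parallel to the hinge line, 60 mm long between its bent ends (50 mm clear), 44 mm in front of the plate's front edge (39 mm clear gap), 52 mm above the bench when closed, 190 mm from the hinge line. Turns with the plate: x from the bar towards the hinge, y along the bar. The bar can turn between two fingers that pinch it.
- spindle (a point): foot of the spindle on its axis, on the plate 57 mm above the bench when closed; z runs up the spindle. Here is the top of a flat black disc (radius 52 mm) on which the roll lies; a steel hub (radius 35 mm) rises 6 mm above it, and the upright spindle (radius 5.5 mm) 45 mm above it. All swing with the plate.
- roll_center (a point): centre of the blue tape roll, half-way up: a ring 105 mm outside, 78 mm core opening (wall 13 mm), 20 mm high, 0.06 to 0.13 kg; its z is the axis. At the start it lies on the black disc, centre 67 mm above the bench. The hub fills the core's lowest 6 mm; above it a finger fits between wall and spindle (33 mm). Flat on the bench its centre is 10 mm up.
- driver: bystander: screwdriver (177 mm), loose on the bench; leave it alone. Origin at the centre of its underside.
- flux_tin: bystander: small round tin (51 mm across, 21 mm high), loose on the bench; leave it alone. Origin at the centre of its underside.
- cell: bystander: upright grey battery cell (32 mm across, 72 mm high), loose on the bench; leave it alone. Origin at the centre of its underside.

How it is judged:
By the outcome, as a careful person would: the job done as asked, in the order asked, and still so for the second after the job is handed in, while the arm keeps its last pose, push and grip.
It also fails if it takes over 64 s, if anything falls off the work surface, if the arm or the gripper's body presses on something with over 40 N, if the wrist force passes 120 N, or if a joint passes its speed limit or range.

ROBOT

A 6-joint arm with a two-finger parallel gripper is mounted at the origin on a cart in front of the work surface, level with it; the furniture and walls round the work are solid. World frame = base frame: x ahead of the robot, y to its left, z up, the work surface at z = 0. Lengths are in m, angles in degrees, forces in N, time in s.
With the tool pointing down it reaches from about 0.35 to 0.85 m from the base axis. Payload 8.1 kg.
Tool frame: the origin (TCP) lies midway between the tips of the shut fingers; the grasp point (between the pads) lies 19 mm behind it (bot.tcp_to_grasp is the distance from the TCP to the grasp point, in m); z points along the fingers, y is the direction in which the jaws open and shut (so a half turn about z gives the same grasp; the last joint's range is limited). The gripper opens to 93 mm and grips with 3 to 60 N. Pads are 15 mm wide; open, the fingers measure 128 mm over their backs; the gripper's body (75 mm by 188 mm) begins 65 mm behind the grasp point.
Start: joints at [-72.445, 7.471, 85.268, -0, 87.261, -4.893], TCP at [0.229, -0.555, 0.219] pointing down, gripper open.
Joint ranges: [-169.43, 169.43], [-51.17, 129.36], [1.28, 143.12], [-76.62, 256.62], [0, 156.53], [-152.29, 152.29]. Speed limits (degrees/s): [136.94, 136.94, 159.86, 180, 180, 180].

INTERFACE

Orientations are given as [roll, pitch, yaw] about the fixed x, y, z axes, in that order (R = Rz(yaw) Ry(pitch) Rx(roll)).
In Python, from bench import bot gives the robot as it stands.
- The arm moves only by the tool play_rows, never from a script. Its argument "series" is a list of rows, each an object with "fingers": the opening, from 0 (shut) to 1 (fully open); "travel": the shift along the tool's x, y, z in cm, a list of three; "yaw": the turn about the tool's z in rad. A call has 1 to 20 rows; each row shifts and turns the commanded pose from where the row before left it, along the tool's axes as they then stand; what a row does not reach is not made up. A row lasts 1/10 s, in which the tool goes at most 50 mm and 8.59 degrees, less where a joint would pass 70% of its speed; a pose out of reach is approached as far as the arm can. A call is refused whole if a number of a shift passes 5 or a number of a turn 0.15, either way. A call with a gripper value outside its range is refused whole. The fingers move at their own pace and stop on an object; the grip force is fixed at half the most. Time passes only in rows, so rows that do not move let the fingers close. It gives the time, the measured TCP pose, the force and the opening at its end, in the units of the state.
- bot.observe(): the state, without advancing time (a new reading comes with each control period).
- bot.read_camera(name): name is "side" or "top"; returns the picture (400x640x3 uint8, blue, green, red); there is no depth.
- bot.camera_params(name): a dict with "K" (3x3 intrinsics, pixels), "cam_to_world" (4x4, takes a point from camera to world coordinates). Camera axes: x right, y down, z forward; pixel columns grow to the right and rows downward; lengths in m; the calibration is good to about 2 mm. A picture is of the moment at which its call begins. camera_params takes no time and is no camera call.
- bot.finish_job(): hands the job in, once; it reports no verdict.
The state is a dict: "time": time; "joint_pos": joint angles; "qvel": joint speeds; "tau": joint torques, N m; "eef_pos": TCP position; "tool_rot": TCP orientation; "contact_force": force on the tool from outside, world axes, zero at the start; "ft_torque": the same for the moment, N m; "finger_gap": finger opening in m.
Only numpy, scipy, OpenCV 4.12 (cv2) and the standard library are available. Lean on these libraries where they do the work, as an engineer would, in place of code of your own. Each camera call takes 0.05 s, during which the arm holds its last target. There are 200 camera calls.

## Working session

There is one attempt and no reset: what is moved stays moved. The work goes in short steps, Python scripts to look and compute and a tool call to move; the robot and the scene stay as the last step left them, time stands still between calls to the robot, and variables do not carry over. Pictures are saved under pics/ and viewed, about 8 in all and at most 12, crops included, and the job is handed in when it is done.

Besides the shell and the picture viewer there is one more tool, called after ">>>" as name(argument=value, ...), one argument or row to a line, values as JSON. play_rows: Moves the arm, as the interface text tells. Its arguments: {"type":"object","properties":{"series":{"type":"array"}},"required":["series"]}

```bash
mkdir -p pics; ls
python3 - <<'E'
from bench import bot
import cv2,numpy as np
for n in("top","side"):
    im=bot.read_camera(n); cv2.imwrite(f"pics/{n}0.png",im)
    p=bot.camera_params(n); print(n,np.round(p["K"],1).tolist(),np.round(p["cam_to_world"],4).tolist())
s=bot.observe(); print({k:np.round(v,3).tolist() for k,v in s.items()})
E
```

```text
pics
top [[424.2, 0.0, 321.1], [0.0, 424.2, 195.8], [0.0, 0.0, 1.0]] [[-0.0123, -0.986, 0.1662, 0.3113], [-0.9999, 0.0105, -0.0116, -0.323], [0.0097, -0.1664, -0.986, 0.9251], [0.0, 0.0, 0.0, 1.0]]
side [[509.7, 0.0, 325.9], [0.0, 509.7, 194.6], [0.0, 0.0, 1.0]] [[0.8504, -0.277, 0.4474, -0.0954], [-0.5262, -0.4429, 0.7259, -1.2063], [-0.0029, -0.8527, -0.5224, 0.6954], [0.0, 0.0, 0.0, 1.0]]
{'time': 0.1, 'joint_pos': [-72.445, 7.51, 85.322, 0.003, 87.262, -4.892], 'qvel': [-0.074, -0.036, -0.257, -0.052, -0.043, -0.006], 'tau': [0.003, -56.134, -49.31, 0.077, 0.029, -0.0], 'eef_pos': [0.229, -0.554, 0.218], 'tool_rot': [-179.907, -0.01, 22.446], 'contact_force': [-0.142, -0.069, 0.908], 'ft_torque': [-0.023, -0.016, -0.031], 'finger_gap': 0.093}
```

View pics/top0.png

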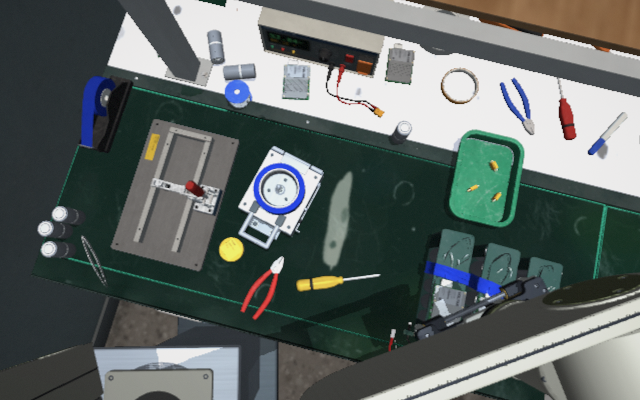

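View pics/side0.png

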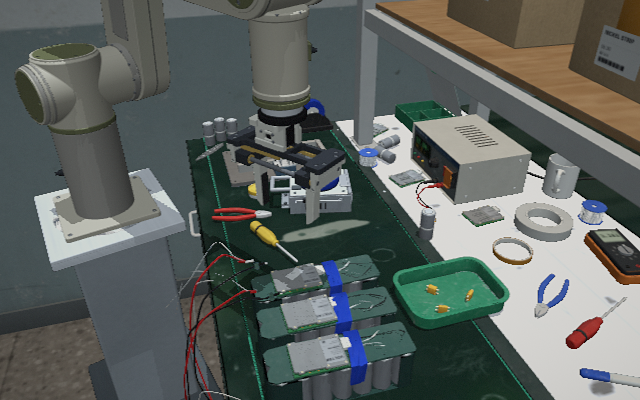

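```bash
cat > h.py <<'E'
from bench import bot
import cv2,numpy as np
def ray(n,uv,z):
    p=bot.camera_params(n);T=np.array(p["cam_to_world"]);d=T[:3,:3]@np.linalg.solve(p["K"],[uv[0],uv[1],1]);o=T[:3,3]
    return o+d*(z-o[2])/d[2]
def pix(n,P):
    p=bot.camera_params(n);T=np.array(p["cam_to_world"]);c=np.array(p["K"])@(T[:3,:3].T@(np.array(P)-T[:3,3]));return c[:2]/c[2]
E
python3 - <<'E'
from h import *
im=cv2.imread("pics/top0.png")
hsv=cv2.cvtColor(im,cv2.COLOR_BGR2HSV)
m=cv2.inRange(hsv,(105,120,60),(130,255,255)); m[:, :245]=0;m[:,315:]=0;m[:155]=0;m[225:]=0
c=max(cv2.findContours(m,cv2.RETR_EXTERNAL,cv2.CHAIN_APPROX_NONE)[0],key=cv2.contourArea)
e=cv2.fitEllipse(c);print(e)
print("roll",ray("top",e[0],.077), "diam", e[1][0]/424.2*.86)
x0,y0=220,130
cr=cv2.resize(im[y0:y0+130,x0:x0+130],None,fx=4.6,fy=4.6,interpolation=cv2.INTER_CUBIC)
cv2.imwrite("pics/crop1.png",cr)
E
```

```text
((278.86474609375, 188.52969360351562), (50.11876678466797, 50.26011276245117), 125.17076110839844)
roll [ 0.47012987 -0.24737412  0.077     ] diam 0.1016080609024386
```

View pics/crop1.png

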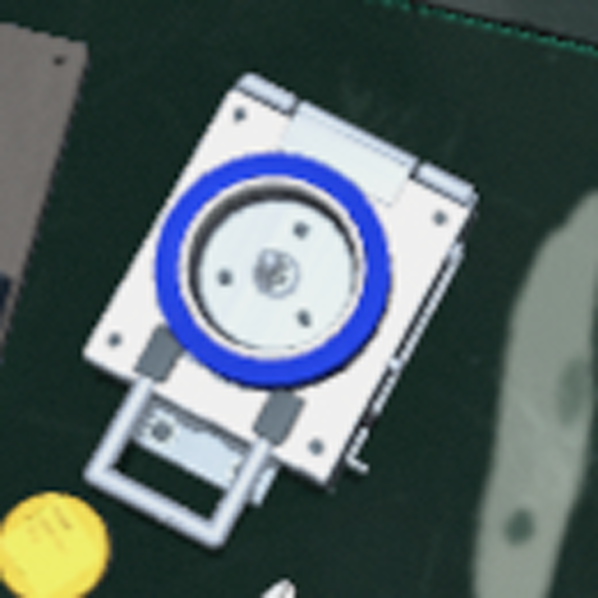

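Run:
```python
from h import *
f=lambda u,v,z:ray("top",(220+u/4.6,130+v/4.6),z)
fl,fr,rr,rl=[f(*p,.054) for p in((87,355),(330,487),(472,200),(232,92))]
b1,b2=f(97,473,.055),f(215,537,.055)
for n,a,b in(("front",fl,fr),("bar",b1,b2),("left",fl,rl),("right",fr,rr)):
    d=b-a;print(n,np.round((a+b)/2,4),np.linalg.norm(d).round(4),np.degrees(np.arctan2(d[1],d[0])).round(1))
yaw=np.radians(-28);R=np.array([np.cos(yaw),np.sin(yaw),0])
pc=(fl+fr+rr+rl)/4;print("plate centre",pc,"tin",ray("top",(231,249),.021))
# shelf edge: intersect planes
def pl(n,a,b):
    p=np.array(bot.camera_params(n)["cam_to_world"])[:3,3];N=np.cross(ray(n,a,0)-p,ray(n,b,0)-p);N/=np.linalg.norm(N);return N,N@p
for t,s in((((240,0),(640,93)),((385,22),(640,138))),):
    n1,c1=pl("top",*t);n2,c2=pl("side",*s);d=np.cross(n1,n2);
    for y in(-.1,-.3,-.5):print("shelf",np.linalg.solve([n1,n2,[0,1,0]],[c1,c2,y]))
```

```text
front [ 0.4058 -0.2175  0.054 ] 0.1248 -119.0
bar [ 0.3684 -0.1949  0.055 ] 0.0601 -118.8
left [ 0.4969 -0.195   0.054 ] 0.1375 -27.8
right [ 0.4406 -0.3046  0.054 ] 0.1454 -26.5
plate centre [ 0.46872008 -0.24978279  0.054     ] tin [ 0.35175243 -0.14192832  0.021     ]
shelf [ 0.69341317 -0.1         0.41449819]
shelf [ 0.63330742 -0.3         0.42708259]
shelf [ 0.57320167 -0.5         0.43966699]
```

>>> play_rows(
  series=[
    {"fingers": 0.34,"travel": [0,0,0],"yaw": -0.137},
    {"fingers": 0.34,"travel": [0,0,0],"yaw": -0.137},
    {"fingers": 0.34,"travel": [0,0,0],"yaw": -0.137},
    {"fingers": 0.34,"travel": [0,0,0],"yaw": -0.137},
    {"fingers": 0.34,"travel": [0,0,0],"yaw": -0.137},
    {"fingers": 0.34,"travel": [3.2,0.2,0],"yaw": 0},
    {"fingers": 0.34,"travel": [3.2,0.2,0],"yaw": 0},
    {"fingers": 0.34,"travel": [3.2,0.2,0],"yaw": 0},
    {"fingers": 0.34,"travel": [3.2,0.2,0],"yaw": 0},
    {"fingers": 0.34,"travel": [3.2,0.2,0],"yaw": 0},
    {"fingers": 0.34,"travel": [3.2,0.2,0],"yaw": 0},
    {"fingers": 0.34,"travel": [3.2,0.2,0],"yaw": 0},
    {"fingers": 0.34,"travel": [3.2,0.2,0],"yaw": 0},
    {"fingers": 0.34,"travel": [3.2,0.2,0],"yaw": 0},
    {"fingers": 0.34,"travel": [3.2,0.2,0],"yaw": 0},
    {"fingers": 0.34,"travel": [3.2,0.1,0],"yaw": 0},
    {"fingers": 0.34,"travel": [3.2,0,0],"yaw": 0},
    {"fingers": 0.34,"travel": [0,0,2],"yaw": 0},
    {"fingers": 0.34,"travel": [0,0,2],"yaw": 0},
    {"fingers": 0.34,"travel": [0,0,2],"yaw": 0},
  ],
)

```text
time: 2.1
eef_pos: [0.4297, -0.2259, 0.1577]
tool_rot: [-180.0, 0.0, 61.8]
contact_force: [-0.1, 0.6, 0.4]
finger_gap: 0.0315
```

Run:
```python
from h import *
im=bot.read_camera("side");print(pix("side",(.43,-.226,.16)),pix("side",(.47,-.2474,.067)))
cv2.imwrite("pics/s1.png",cv2.resize(im[110:230,200:360],None,fx=5,fy=5,interpolation=cv2.INTER_CUBIC))
```

```text
[297.86983866 143.34756873] [317.16477769 176.39844857]
```

View pics/s1.png

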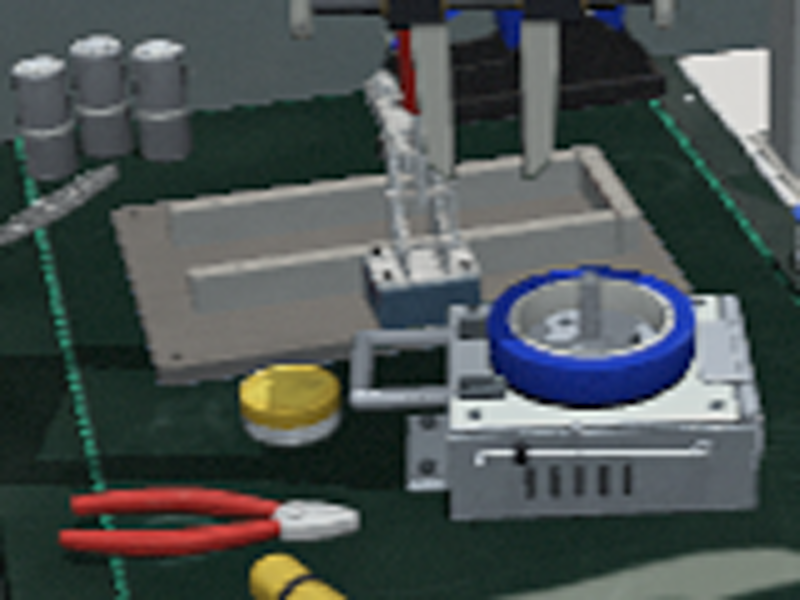

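>>> play_rows(
  series=[
    {"fingers": 0.34,"travel": [0,0,2],"yaw": 0},
    {"fingers": 0.34,"travel": [0,0,2],"yaw": 0},
    {"fingers": 0.34,"travel": [0,0,2],"yaw": 0},
    {"fingers": 0.34,"travel": [0,0,1],"yaw": 0},
    {"fingers": 0.34,"travel": [0,0,1],"yaw": 0},
    {"fingers": 0.34,"travel": [0,0,0.6],"yaw": 0},
    {"fingers": 0.34,"travel": [0,0,0.5],"yaw": 0},
    {"fingers": 0.34,"travel": [0,0,0],"yaw": 0},
    {"fingers": 0.34,"travel": [0,0,0],"yaw": 0},
  ],
)

```text
time: 3.05
eef_pos: [0.43, -0.2266, 0.0681]
tool_rot: [180.0, 0.0, 61.7]
contact_force: [0.2, 0.3, -0.2]
finger_gap: 0.0315
```

>>> play_rows(
  series=[
    {"fingers": 0.34,"travel": [0,0,0.2],"yaw": 0},
    {"fingers": 0.2,"travel": [0,0,0],"yaw": 0},
    {"fingers": 0.15,"travel": [0,0,0],"yaw": 0},
    {"fingers": 0.1,"travel": [0,0,0],"yaw": 0},
    {"fingers": 0,"travel": [0,0,0],"yaw": 0},
    {"fingers": 0,"travel": [0,0,0],"yaw": 0},
    {"fingers": 0,"travel": [0,0,0],"yaw": 0},
    {"fingers": 0,"travel": [0,0,0],"yaw": 0},
  ],
)

```text
time: 3.85
eef_pos: [0.4298, -0.2265, 0.0658]
tool_rot: [180.0, 0.0, 61.7]
contact_force: [0.3, -0.6, 1.2]
finger_gap: 0.0122
```

>>> play_rows(
  series=[
    {"fingers": 0,"travel": [0,0,-0.3],"yaw": 0},
    {"fingers": 0,"travel": [0,0,-0.5],"yaw": 0},
    {"fingers": 0,"travel": [0,0,-0.7],"yaw": 0},
    {"fingers": 0,"travel": [0,0,-0.8],"yaw": 0},
    {"fingers": 0,"travel": [0,0,-0.8],"yaw": 0},
    {"fingers": 0,"travel": [0,0,-0.8],"yaw": 0},
    {"fingers": 0,"travel": [0,0,-0.8],"yaw": 0},
    {"fingers": 0,"travel": [0,0,-0.8],"yaw": 0},
    {"fingers": 0,"travel": [0,0,-0.8],"yaw": 0},
    {"fingers": 0,"travel": [0,0,-0.6],"yaw": 0},
    {"fingers": 0,"travel": [0,0,-0.3],"yaw": 0},
    {"fingers": 0,"travel": [0,0,0],"yaw": 0},
  ],
)

```text
time: 5.05
eef_pos: [0.4299, -0.2266, 0.1382]
tool_rot: [180.0, 0.0, 61.7]
contact_force: [-0.5, -0.1, -1.0]
finger_gap: 0.0123
```

Run:
```python
from h import *
im=bot.read_camera("side")
cv2.imwrite("pics/s2.png",cv2.resize(im[110:230,200:360],None,fx=5,fy=5,interpolation=cv2.INTER_CUBIC))
```

```text
(no output)
```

View pics/s2.png

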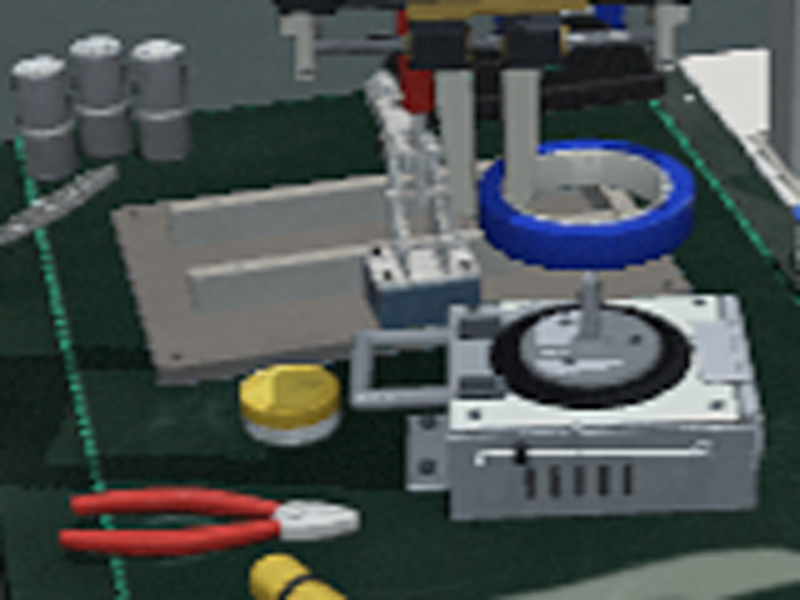

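>>> play_rows(
  series=[
    {"fingers": 0,"travel": [-0.8,0.3,0],"yaw": 0},
    {"fingers": 0,"travel": [-1.5,0.6,0],"yaw": 0},
    {"fingers": 0,"travel": [-2,0.8,0],"yaw": 0},
    {"fingers": 0,"travel": [-2,0.8,0],"yaw": 0},
    {"fingers": 0,"travel": [-2,0.8,0],"yaw": 0},
    {"fingers": 0,"travel": [-2,0.8,0],"yaw": 0},
    {"fingers": 0,"travel": [-2,0.8,0],"yaw": 0},
    {"fingers": 0,"travel": [-2,0.9,0],"yaw": 0},
    {"fingers": 0,"travel": [-1.2,0.5,0],"yaw": 0},
    {"fingers": 0,"travel": [-0.6,0.3,0],"yaw": 0},
    {"fingers": 0,"travel": [0,0,1],"yaw": 0},
    {"fingers": 0,"travel": [0,0,1.5],"yaw": 0},
    {"fingers": 0,"travel": [0,0,1.5],"yaw": 0},
    {"fingers": 0,"travel": [0,0,1.5],"yaw": 0},
    {"fingers": 0,"travel": [0,0,1.5],"yaw": 0},
    {"fingers": 0,"travel": [0,0,1.5],"yaw": 0},
    {"fingers": 0,"travel": [0,0,1.5],"yaw": 0},
    {"fingers": 0,"travel": [0,0,1],"yaw": 0},
    {"fingers": 0,"travel": [0,0,0.7],"yaw": 0},
    {"fingers": 0,"travel": [0,0,0],"yaw": 0},
  ],
)

```text
time: 7.1
eef_pos: [0.4109, -0.3989, 0.0194]
tool_rot: [-179.9, -0.0, 61.7]
contact_force: [-0.4, 0.1, -0.5]
finger_gap: 0.0128
```

Run:
```python
from h import *
im=bot.read_camera("side")
cv2.imwrite("pics/s3.png",cv2.resize(im[130:290,180:380],None,fx=4,fy=4,interpolation=cv2.INTER_CUBIC))
```

```text
(no output)
```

View pics/s3.png

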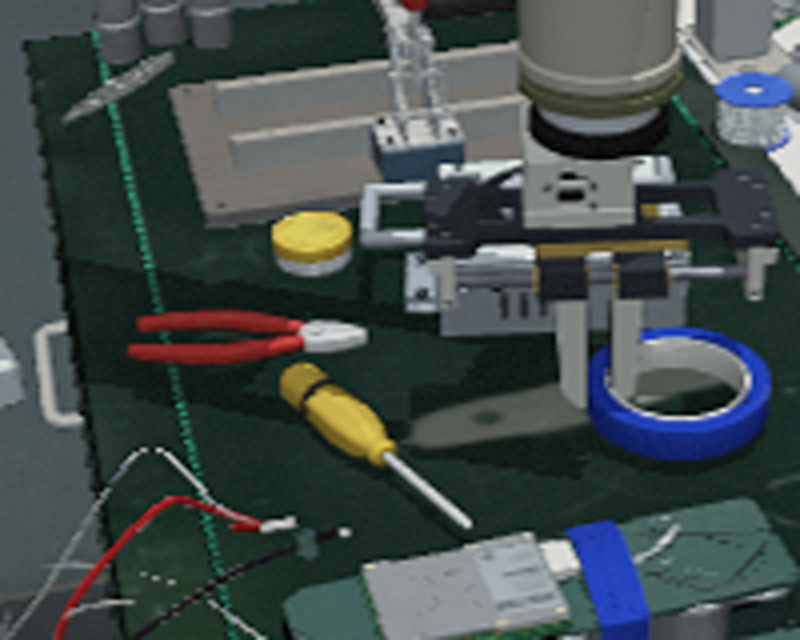

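>>> play_rows(
  series=[
    {"fingers": 0,"travel": [0,0,0.2],"yaw": 0},
    {"fingers": 0,"travel": [0,0,0.2],"yaw": 0},
    {"fingers": 0,"travel": [0,0,0.2],"yaw": 0},
    {"fingers": 0,"travel": [0,0,0.2],"yaw": 0},
    {"fingers": 0,"travel": [0,0,0.1],"yaw": 0},
    {"fingers": 0,"travel": [0,0,0],"yaw": 0},
    {"fingers": 0,"travel": [0,0,0],"yaw": 0},
  ],
)

```text
time: 7.85
eef_pos: [0.4115, -0.3994, 0.0117]
tool_rot: [180.0, 0.0, 61.7]
contact_force: [0.0, -0.2, 0.1]
finger_gap: 0.0128
```

>>> play_rows(
  series=[
    {"fingers": 0,"travel": [0,0,0.1],"yaw": 0},
    {"fingers": 0,"travel": [0,0,0.1],"yaw": 0},
    {"fingers": 0,"travel": [0,0,0.1],"yaw": 0},
    {"fingers": 0,"travel": [0,0,0],"yaw": 0},
    {"fingers": 0,"travel": [0,0,0],"yaw": 0},
  ],
)

```text
time: 8.35
eef_pos: [0.4115, -0.3995, 0.0088]
tool_rot: [180.0, -0.0, 61.7]
contact_force: [-1.9, 1.3, 2.3]
finger_gap: 0.0126
```

>>> play_rows(
  series=[
    {"fingers": 0,"travel": [0,0,0.05],"yaw": 0},
    {"fingers": 0.16,"travel": [0,0,0],"yaw": 0},
    {"fingers": 0.2,"travel": [0,0,0],"yaw": 0},
    {"fingers": 0.25,"travel": [0,0,0],"yaw": 0},
    {"fingers": 0.3,"travel": [0,0,0],"yaw": 0},
    {"fingers": 0.34,"travel": [0,0,0],"yaw": 0},
    {"fingers": 0.34,"travel": [0,0,0],"yaw": 0},
    {"fingers": 0.34,"travel": [0,0,-1],"yaw": 0},
    {"fingers": 0.34,"travel": [0,0,-2],"yaw": 0},
    {"fingers": 0.34,"travel": [0,0,-3],"yaw": 0},
    {"fingers": 0.34,"travel": [0,0,-3],"yaw": 0},
    {"fingers": 0.34,"travel": [0,0,-3],"yaw": 0},
    {"fingers": 0.34,"travel": [0,0,-3],"yaw": 0},
    {"fingers": 0.34,"travel": [0,0,0],"yaw": 0},
  ],
)

```text
time: 9.75
eef_pos: [0.4136, -0.4019, 0.1647]
tool_rot: [179.5, 0.2, 61.7]
contact_force: [0.5, -0.2, 1.2]
finger_gap: 0.0314
```

>>> play_rows(
  series=[
    {"fingers": 0.34,"travel": [1,-0.9,0],"yaw": 0},
    {"fingers": 0.34,"travel": [2,-1.7,0],"yaw": 0},
    {"fingers": 0.34,"travel": [2,-1.7,0],"yaw": 0},
    {"fingers": 0.34,"travel": [2,-1.7,0],"yaw": 0},
    {"fingers": 0.34,"travel": [2,-1.8,0],"yaw": 0},
    {"fingers": 0.34,"travel": [2,-1.8,0],"yaw": 0},
    {"fingers": 0.34,"travel": [2,-1.8,0],"yaw": 0},
    {"fingers": 0.34,"travel": [1.5,-1.3,0],"yaw": 0},
    {"fingers": 0.34,"travel": [1,-0.8,0],"yaw": 0},
    {"fingers": 0.34,"travel": [0,0,0],"yaw": 0},
    {"fingers": 0.34,"travel": [0,0,2],"yaw": 0},
    {"fingers": 0.34,"travel": [0,0,3],"yaw": 0},
    {"fingers": 0.34,"travel": [0,0,2],"yaw": 0},
    {"fingers": 0.34,"travel": [0,0,1],"yaw": 0},
    {"fingers": 0.34,"travel": [0,0,0.5],"yaw": 0},
    {"fingers": 0.34,"travel": [0,0,0],"yaw": 0},
  ],
)

```text
time: 11.35
eef_pos: [0.3661, -0.1993, 0.0731]
tool_rot: [-180.0, 0.0, 61.7]
contact_force: [0.3, -0.2, 0.0]
finger_gap: 0.032
```

Run:
```python
from h import *
im=bot.read_camera("side"); print(bot.observe()["eef_pos"])
t=bot.read_camera("top")
hsv=cv2.cvtColor(t,cv2.COLOR_BGR2HSV);m=cv2.inRange(hsv,(105,120,60),(130,255,255));m[:150]=0;m[250:]=0;m[:,:320]=0;m[:,410:]=0
c=max(cv2.findContours(m,0,1)[0],key=cv2.contourArea);e=cv2.fitEllipse(c);print(e,ray("top",e[0],.02))
a=cv2.resize(im[110:270,210:370],None,fx=3.5,fy=3.5,interpolation=cv2.INTER_CUBIC)
cv2.imwrite("pics/s4.png",a)
```

```text
[ 0.36652231 -0.19947451  0.07378616]
((360.30316162109375, 201.26580810546875), (48.2377815246582, 48.498695373535156), 118.20752716064453) [ 0.45096374 -0.41822725  0.02      ]
```

View pics/s4.png

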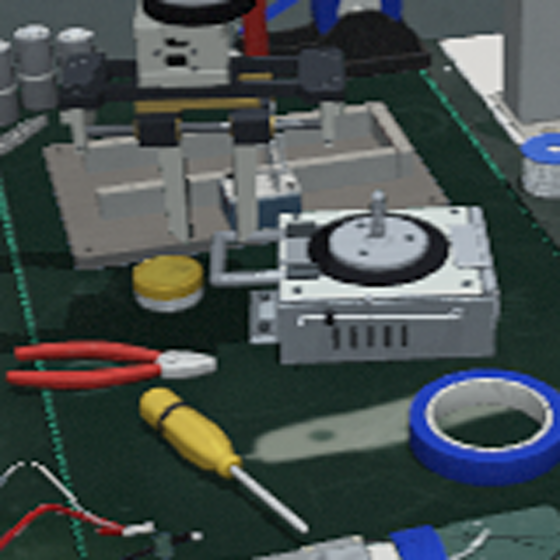

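>>> play_rows(
  series=[
    {"fingers": 0.34,"travel": [0,0,1],"yaw": 0},
    {"fingers": 0.34,"travel": [0,0,1],"yaw": 0},
    {"fingers": 0.34,"travel": [0,0,1],"yaw": 0},
    {"fingers": 0.34,"travel": [0,0,0.7],"yaw": 0},
    {"fingers": 0.34,"travel": [0,0,0.3],"yaw": 0},
    {"fingers": 0.34,"travel": [0,0,0],"yaw": 0},
    {"fingers": 0.25,"travel": [0,0,0],"yaw": 0},
    {"fingers": 0.2,"travel": [0,0,0],"yaw": 0},
    {"fingers": 0.15,"travel": [0,0,0],"yaw": 0},
    {"fingers": 0.1,"travel": [0,0,0],"yaw": 0},
    {"fingers": 0,"travel": [0,0,0],"yaw": 0},
    {"fingers": 0,"travel": [0,0,0],"yaw": 0},
    {"fingers": 0,"travel": [0,0,0],"yaw": 0},
    {"fingers": 0,"travel": [0,0,0],"yaw": 0},
  ],
)

```text
time: 12.85
eef_pos: [0.3672, -0.1996, 0.0338]
tool_rot: [179.8, 0.0, 61.7]
contact_force: [4.8, -0.7, -2.0]
finger_gap: 0.0093
```

Run:
```python
import numpy as np
t=np.r_[0,.02,.05,np.arange(.1,1.41,.05),1.43,1.46,1.48,1.49,1.5]
e=t+.0105;p=np.c_[-19*np.cos(e),-19*np.sin(e)]
p=np.round(p-p[0],2);d=np.diff(p,axis=0)
for a,b,c in zip(t[1:],d,p[1:]):print(a.round(2),b.round(2),c)
```

```text
0.02 [ 0.01 -0.38] [ 0.01 -0.38]
0.05 [ 0.02 -0.57] [ 0.03 -0.95]
0.1 [ 0.08 -0.95] [ 0.11 -1.9 ]
0.15 [ 0.13 -0.94] [ 0.24 -2.84]
0.2 [ 0.18 -0.93] [ 0.42 -3.77]
0.25 [ 0.22 -0.92] [ 0.64 -4.69]
0.3 [ 0.27 -0.92] [ 0.91 -5.61]
0.35 [ 0.31 -0.89] [ 1.22 -6.5 ]
0.4 [ 0.36 -0.88] [ 1.58 -7.38]
0.45 [ 0.4  -0.86] [ 1.98 -8.24]
0.5 [ 0.44 -0.84] [ 2.42 -9.08]
0.55 [ 0.49 -0.82] [ 2.91 -9.9 ]
0.6 [ 0.52 -0.79] [  3.43 -10.69]
0.65 [ 0.56 -0.77] [  3.99 -11.46]
0.7 [ 0.61 -0.73] [  4.6  -12.19]
0.75 [ 0.63 -0.71] [  5.23 -12.9 ]
0.8 [ 0.68 -0.67] [  5.91 -13.57]
0.85 [ 0.7  -0.64] [  6.61 -14.21]
0.9 [ 0.74 -0.6 ] [  7.35 -14.81]
0.95 [ 0.76 -0.56] [  8.11 -15.37]
1.0 [ 0.79 -0.53] [  8.9 -15.9]
1.05 [ 0.82 -0.48] [  9.72 -16.38]
1.1 [ 0.84 -0.44] [ 10.56 -16.82]
1.15 [ 0.86 -0.4 ] [ 11.42 -17.22]
1.2 [ 0.88 -0.36] [ 12.3  -17.58]
1.25 [ 0.9  -0.31] [ 13.2  -17.89]
1.3 [ 0.91 -0.27] [ 14.11 -18.16]
1.35 [ 0.92 -0.22] [ 15.03 -18.38]
1.4 [ 0.94 -0.18] [ 15.97 -18.56]
1.43 [ 0.56 -0.08] [ 16.53 -18.64]
1.46 [ 0.57 -0.07] [ 17.1  -18.71]
1.48 [ 0.37 -0.03] [ 17.47 -18.74]
1.49 [ 0.19 -0.01] [ 17.66 -18.75]
1.5 [ 0.19 -0.02] [ 17.85 -18.77]
```

>>> play_rows(
  series=[
    {"fingers": 0,"travel": [0,0.01,-0.38],"yaw": 0},
    {"fingers": 0,"travel": [0,0.02,-0.57],"yaw": 0},
    {"fingers": 0,"travel": [0,0.08,-0.95],"yaw": 0},
    {"fingers": 0,"travel": [0,0.13,-0.94],"yaw": 0},
    {"fingers": 0,"travel": [0,0.18,-0.93],"yaw": 0},
    {"fingers": 0,"travel": [0,0.22,-0.92],"yaw": 0},
    {"fingers": 0,"travel": [0,0.27,-0.92],"yaw": 0},
    {"fingers": 0,"travel": [0,0.31,-0.89],"yaw": 0},
    {"fingers": 0,"travel": [0,0.36,-0.88],"yaw": 0},
    {"fingers": 0,"travel": [0,0,0],"yaw": 0},
  ],
)

```text
time: 13.85
eef_pos: [0.3822, -0.2077, 0.1085]
tool_rot: [179.7, 0.0, 61.7]
contact_force: [10.4, -6.0, -8.1]
finger_gap: 0.0091
```

>>> play_rows(
  series=[
    {"fingers": 0,"travel": [0,0.1,0.05],"yaw": 0},
    {"fingers": 0,"travel": [0,0.0,0],"yaw": 0},
  ],
)

```text
time: 14.05
eef_pos: [0.3813, -0.2072, 0.1063]
tool_rot: [179.9, 0.0, 61.7]
contact_force: [6.3, -3.1, -5.3]
finger_gap: 0.0091
```

>>> play_rows(
  series=[
    {"fingers": 0,"travel": [0,0.1,0.04],"yaw": 0},
    {"fingers": 0,"travel": [0,0.4,-0.86],"yaw": 0},
    {"fingers": 0,"travel": [0,0.44,-0.84],"yaw": 0},
    {"fingers": 0,"travel": [0,0.49,-0.82],"yaw": 0},
    {"fingers": 0,"travel": [0,0.52,-0.79],"yaw": 0},
    {"fingers": 0,"travel": [0,0.56,-0.77],"yaw": 0},
    {"fingers": 0,"travel": [0,0.61,-0.73],"yaw": 0},
    {"fingers": 0,"travel": [0,0.63,-0.71],"yaw": 0},
    {"fingers": 0,"travel": [0,0.68,-0.67],"yaw": 0},
    {"fingers": 0,"travel": [0,0,0],"yaw": 0},
    {"fingers": 0,"travel": [0,0,0],"yaw": 0},
  ],
)

```text
time: 15.15
eef_pos: [0.4198, -0.2279, 0.1699]
tool_rot: [-179.9, 0.0, 61.7]
contact_force: [-9.3, 4.2, 8.8]
finger_gap: 0.0088
```

>>> play_rows(
  series=[
    {"fingers": 0,"travel": [0,-0.1,-0.1],"yaw": 0},
    {"fingers": 0,"travel": [0,0,0],"yaw": 0},
    {"fingers": 0,"travel": [0,0.7,-0.64],"yaw": 0},
    {"fingers": 0,"travel": [0,0.74,-0.6],"yaw": 0},
    {"fingers": 0,"travel": [0,0.76,-0.56],"yaw": 0},
    {"fingers": 0,"travel": [0,0.79,-0.53],"yaw": 0},
    {"fingers": 0,"travel": [0,0,0],"yaw": 0},
    {"fingers": 0,"travel": [0,0,0],"yaw": 0},
  ],
)

```text
time: 15.95
eef_pos: [0.4461, -0.242, 0.1938]
tool_rot: [179.9, 0.0, 61.7]
contact_force: [-5.9, 3.0, 7.4]
finger_gap: 0.009
```

>>> play_rows(
  series=[
    {"fingers": 0,"travel": [0,-0.08,-0.13],"yaw": 0},
    {"fingers": 0,"travel": [0,0.82,-0.48],"yaw": 0},
    {"fingers": 0,"travel": [0,0.84,-0.44],"yaw": 0},
    {"fingers": 0,"travel": [0,0.86,-0.4],"yaw": 0},
    {"fingers": 0,"travel": [0,0.88,-0.36],"yaw": 0},
    {"fingers": 0,"travel": [0,0,0],"yaw": 0},
    {"fingers": 0,"travel": [0,0,0],"yaw": 0},
  ],
)

```text
time: 16.65
eef_pos: [0.4751, -0.2577, 0.2109]
tool_rot: [180.0, 0.0, 61.7]
contact_force: [-2.0, 0.1, 3.2]
finger_gap: 0.0087
```

Run:
```python
from h import *
im=bot.read_camera("side"); print(bot.observe()["contact_force"])
a=cv2.resize(im[70:230,230:390],None,fx=3.5,fy=3.5,interpolation=cv2.INTER_CUBIC)
cv2.imwrite("pics/s5.png",a)
```

```text
[-1.8592876   0.59857204  3.2121053 ]
```

View pics/s5.png

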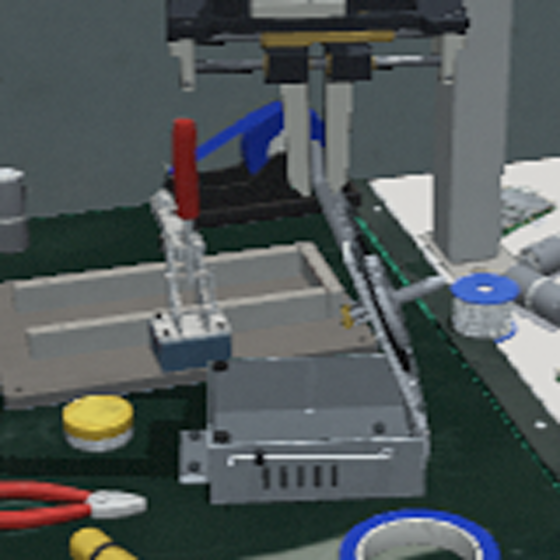

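>>> play_rows(
  series=[
    {"fingers": 0,"travel": [0,0.9,-0.31],"yaw": 0},
    {"fingers": 0,"travel": [0,0.9,-0.27],"yaw": 0},
    {"fingers": 0,"travel": [0,0.9,-0.22],"yaw": 0},
    {"fingers": 0,"travel": [0,0.9,-0.18],"yaw": 0},
    {"fingers": 0,"travel": [0,0.6,-0.08],"yaw": 0},
    {"fingers": 0,"travel": [0,0.5,-0.07],"yaw": 0},
    {"fingers": 0,"travel": [0,0.4,-0.03],"yaw": 0},
    {"fingers": 0,"travel": [0,0.2,-0.01],"yaw": 0},
    {"fingers": 0,"travel": [0,0.2,0],"yaw": 0},
    {"fingers": 0,"travel": [0,0,0],"yaw": 0},
    {"fingers": 0,"travel": [0,0,0],"yaw": 0},
    {"fingers": 0,"travel": [0,0,0],"yaw": 0},
  ],
)

```text
time: 17.9
eef_pos: [0.5228, -0.2834, 0.222]
tool_rot: [-180.0, 0.0, 61.7]
contact_force: [-1.2, -0.5, 0.6]
finger_gap: 0.0086
```

Run:
```python
from h import *
s=bot.observe();p=np.array(s["eef_pos"]);print(p,s["contact_force"])
d=np.array([.8805,-.474]);H=np.array([.5357,-.2851]);a=(H-p[:2])@d;z=p[2]+.019-.05
print("R",np.hypot(a,z),"theta",np.arctan2(z,a)-.0105, "target dy mm",(a-.0114)*1000)
im=bot.read_camera("side");t=bot.read_camera("top");cv2.imwrite("pics/t6raw.png",t);cv2.imwrite("pics/s6raw.png",im)
a=cv2.resize(im[100:200,290:390],None,fx=6,fy=6,interpolation=cv2.INTER_CUBIC)
cv2.imwrite("pics/s6.png",a)
for th in(1.45,1.5,1.55):   # predicted plate side edge (near side y=-.062), front corner and hinge end; spindle foot/tip
    n=np.array([-d[1],d[0]]) # stand y
    P=lambda r,w,y:np.r_[H+d*(-r*np.cos(th)+w*np.sin(th))+n*y,.05+r*np.sin(th)+w*np.cos(th)]
    print(th,[np.round((pix("side",P(*q))-[290,100])*6,0).tolist() for q in((.146,.004,-.062),(.006,.004,-.062),(.072,.007,0),(.072,.052,0),(.19,.002,-.03))])
```

```text
[ 0.52284292 -0.28340731  0.22196665] [-1.17267072 -0.50294766  0.60070612]
R 0.1913510622410174 theta 1.4968991264094524 target dy mm 0.7229970256003339
1.45 [[330.0, 241.0], [366.0, 553.0], [342.0, 337.0], [452.0, 322.0], [305.0, 101.0]]
1.5 [[350.0, 239.0], [367.0, 553.0], [351.0, 337.0], [461.0, 327.0], [330.0, 99.0]]
1.55 [[369.0, 238.0], [368.0, 554.0], [360.0, 337.0], [469.0, 332.0], [355.0, 97.0]]
```

View pics/s6.png

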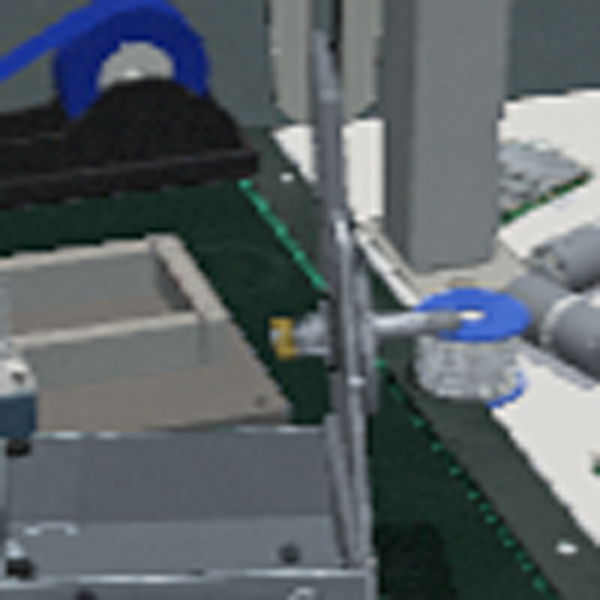

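Run:
```python
from h import *
a=cv2.imread("pics/top0.png");b=bot.read_camera("top")
for n,(x,y,w,h) in dict(tin=(215,234,32,30),driver=(292,270,95,28),cell=(385,115,32,32),pliers=(236,254,52,68)).items():
    sh,r=cv2.phaseCorrelate(np.float32(cv2.cvtColor(a[y:y+h,x:x+w],6)),np.float32(cv2.cvtColor(b[y:y+h,x:x+w],6)));print(n,np.round(sh,2),round(r,2))
s=bot.observe();print(s["time"],s["eef_pos"],s["qvel"],s["finger_gap"])
print(bot.finish_job())
```

```text
tin [-0.16 -0.02] 0.81
driver [0.06 0.05] 0.99
cell [-0.01 -0.02] 0.99
pliers [0.04 0.01] 0.99
18.05 [ 0.52284044 -0.28339037  0.22193688] [ 0.0171446   0.07822139 -0.03603245  0.05139852  0.08599386 -0.12761242] 0.008833547044567265
the job is handed in; nothing more can be done
None
```

The tape roll is off the spindle and lying flat on the bench beside the stand. The reel plate is up at its balance point, with the gripper holding it still by the pull bar. I handed the job in at 18 s of the 64 s allowed.

- **Roll:** I gripped it by the wall, lifted it straight up clear of the spindle and set it down to the stand's right. The top camera put its centre at (0.451, -0.418), about 3 mm from the spot I aimed for.
- **Plate:** The arm position gives 1.497 rad, against the 1.50 asked for. The side view fits about 1.5 rad. The hinge position is only good to about 2 mm, so the angle is good to about 0.01 rad.
- **Holding:** The arm is still, the grip is still closed on the bar, and at the last reading the outside force on the tool was about 1.4 N.
- **Bystanders:** In the top view the driver, the cell and the pliers had not moved. The tin read 0.16 pixel (about 0.3 mm) of shift with a weaker match, so I count it as unmoved.
- **Disagreement:** Partway up, my planned arc did not quite match the real hinge. I measured up to about 15 N along the plate, first pulling and then pushing. I corrected by a millimetre or two as I went, and the force had faded by the end.

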